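# Index the drill carousel to its red tooth

### The arm

A 6-joint arm with a two-finger parallel gripper is mounted at the origin on the work surface. World frame = base frame: x ahead of the robot, y to its left, z up, the work surface at z = 0. Lengths are in m, angles in rad, forces in N, time in s.
With the tool pointing down it reaches from about 0.375 to 0.975 m from the base axis. Payload 3.8 kg.
Tool frame: the origin (TCP) lies on the centre line of the jaws, within the pads' length; the fingertips stand 14 mm ahead of it and the grasp point (between the pads) lies 5 mm behind it; x points along the fingers, y is the direction in which the jaws open and shut, and the axes are right-handed (so a half turn about x gives the same grasp; the last joint's range is limited). The gripper opens to 85 mm and grips with 20 to 120 N. Pads are 22 mm wide; open, the fingers measure 114 mm over their backs; the gripper's body (76 mm by 85 mm) begins 54 mm behind the grasp point. The pads swing forward as they close: fully open they stand 13 mm farther back than shut.
Start: joints at [1.311, 0.264, 1.604, -0, 1.274, -0.037], TCP at [0.149, 0.658, 0.245] pointing down, gripper open.
Joint ranges: [-2.63, 2.63], [-0.94, 2.18], [0.31, 2.57], [-1.31, 4.45], [0, 2.66], [-2.55, 2.55]. Speed limits (rad/s): [2.57, 2.57, 3.14, 3.14, 3.14, 3.14].

### API

Orientations are given as a rotation vector (axis times angle).
In Python, from workcell import bot gives the robot as it stands.
- The arm moves only by the shell command python3 -m creep 'ROWS' [FORCE]. ROWS is JSON, a list of rows, each an object with "grip": the finger opening in cm, from 0 to 8.54; "dp": the shift along the tool's x, y, z in cm, a list of three; "rotation": the turn, a rotation vector about the tool's x, y, z in rad, a list of three. A call has 1 to 5 rows; each row is the pose to reach, as a shift and turn from the pose commanded when the call began, along the tool's axes at that moment; what a row does not reach only later rows make up. A row lasts 1/12 s, in which the tool goes at most 41.7 mm and 7.16 degrees, less where a joint would pass 70% of its speed; a pose out of reach is approached as far as the arm can. A call with a gripper value outside its range is refused whole. The fingers move at their own pace and stop on an object; FORCE is the grip in N (left out, the last holds). Time passes only in rows, so rows that repeat a pose let the fingers close. It gives the time, the measured TCP pose, the force and the opening at its end, in the units of the state.
- bot.read_state(): the state, without advancing time (a new reading comes with each control period).
- bot.read_camera(name): name is "scene" or "top" or "wrist"; returns (picture, depth): 400x640x3 uint8, red, green, blue; 400x640 float32, m along the optical axis (not along the pixel's ray), 0 where there is no reading.
- bot.get_calibration(name): a dict with "fx", "fy", "cx", "cy" (pixels), "rvec" (rotation vector, rad) and "tvec" (3), from world to camera coordinates, as OpenCV has them. Camera axes: x right, y down, z forward; pixel columns grow to the right and rows downward; lengths in m; the calibration is good to about 2 mm. A picture is of the moment at which its call begins: read the wrist's pose just before it. get_calibration takes no time and is no camera call; for the wrist camera it gives the pose at the moment of the call.
- bot.finish_job(): hands the job in, once; it reports no verdict.
The state is a dict: "time": time; "q": joint angles; "joint_vel": joint speeds; "joint_torque": joint torques, N m; "tool_pos": TCP position; "tcp_rot": TCP orientation; "wrist_force": force on the tool from outside, world axes, zero at the start; "torque": the same for the moment, N m; "width": opening from 0.0 (shut) to 1.0 (fully open).
Only numpy, scipy, OpenCV 4.12 (cv2) and the standard library are available. Lean on these libraries where they do the work, as an engineer would, in place of code of your own. Each camera call takes 0.05 s, during which the arm holds its last target.

### The job

Bring the small drill marked by the red tooth round to the brass pointer: flick the toothed edge of the index wheel gently with a fingertip, clockwise as seen from above, one click at a time, letting the wheel come to rest in each click. Stop with the red tooth in its click exactly at the pointer, never running past it, then take the hand clear. Only push the teeth: do not pinch the wheel, and leave the hull, canister, anchor and vial clip where they stand.

Things in the scene. Friction and masses are not known exactly. Their poses are not given: they have to be found in the camera images.
- stand: Index stand fixed to the desk: birch plate 170 x 170 mm, 12 mm thick. Origin: on the upright wheel axle at the plate's centre, at desk level; z up. The brass pointer stands towards the stand's own -x on a tongue of the plate: a post 20 mm wide, 105 to 119 mm from the axle, 46 mm high.
- wheel (a joint): Turn of the index wheel, rad, growing clockwise seen from above; 0 = red tooth at the pointer; starts 3 to 5 clicks below 0. A click every 0.785 rad (45 deg); in a click a tooth stands at the pointer. A sprung roller pulls it into the nearest click: pushed past half a click it snaps on, less and it falls back. 2 to 4 N at the teeth moves it. Rarely it starts balanced midway between two.
- wheel_centre (a point): On the axle, 50 mm above the desk, at the wheel's top face. The wheel is an aluminium disc of 48 mm radius with 8 even, straight radial teeth, 8 mm thick, out to 80 mm from the axle; disc and teeth span 28 to 50 mm above the desk. Gaps are open down to the plate (12 mm), 45 mm wide at 68 mm from the axle. Hub and short drills within 37 mm of the axle rise to 68 mm.
- red_tooth_tip (a point): Middle of the outer end of the red tooth (the other seven are black), 80 mm from the axle, 39 mm above the desk; turns with the wheel.
- pointer_tip (a point): Inner end of the brass pointer's nose, 86 mm from the axle, 43 mm above the desk.
- canister: Bystander: loose screw-top aluminium canister, 49 mm across, 66 mm tall, upright; origin at the centre of its underside.
- hull: Bystander: loose red-lacquered model hull with a birch deck, about 127 mm long (bow to its own +x, 72 mm from the origin), 30 mm wide, 36 mm high; origin under its middle, at its underside.
- anchor: Bystander: loose dark pewter anchor casting lying flat, about 62 x 62 mm, 10 mm thick; origin at its middle, at its underside.
- vial_clip: Bystander: loose weighted brass base 52 mm across with a steel spring clip holding a slender corked glass vial upright, 92 mm tall overall; origin at the centre of its underside.

How it is judged:
On the way, in this order (a step that is already met when the one before it is completed fails the run):
1. the wheel rests in the click two before the pointer (value of joint wheel between -1.721 and -1.421 rad and velocity of joint wheel between -0.3 and 0.3 rad/s), for 0.2 s.
2. the wheel rests in the click one before the pointer (value of joint wheel between -0.935 and -0.635 rad and velocity of joint wheel between -0.3 and 0.3 rad/s), for 0.2 s.
3. the wheel rests in the click with the red tooth at the pointer (value of joint wheel between -0.15 and 0.15 rad and velocity of joint wheel between -0.3 and 0.3 rad/s), for 0.2 s.
At the end, for the whole second after the job is handed in: The wheel rests in the click with the red tooth at the pointer (within 0.15 rad), and the four bystanders stand within 12 mm of where they were, not tipped (all of step 3 and distance of each of canister, hull, anchor, vial_clip from where it was at the start of the episode below 0.012 m and angle between each of canister, hull, anchor, vial_clip's own z axis and vertical below 0.3 rad); the robot touches nothing.
It fails at once if a bystander is shifted more than 12 mm, lifted or tipped (distance of any of canister, hull, anchor, vial_clip from where it was at the start of the episode above 0.012 m or angle between any of canister, hull, anchor, vial_clip's own z axis and vertical above 0.3 rad).
It fails at once if the wheel runs past the pointer by more than half a click (value of joint wheel above 0.42 rad).
It fails at once if the wheel is turned the wrong way round (value of joint wheel below -4.5 rad).
It fails at once if the wheel or stand is pinched or pushed with more than 35 N (contact force between the fingers and stand above 35 N).
It also fails if it takes over 54 s, if anything falls off the work surface, if the arm or the gripper's body presses on something with over 40 N, if the wrist force passes 120 N, or if a joint passes its speed limit or range.

## Working session

There is one attempt and no reset: what is moved stays moved. The work goes in short steps, Python scripts to look and compute and a shell command to move; the robot and the scene stay as the last step left them, time stands still between calls to the robot, and variables do not carry over. Pictures are saved under pics/ and viewed, and the job is handed in when it is done.

```bash
mkdir -p pics; ls
python3 - <<'E'
from workcell import bot
import cv2
s=bot.read_state();print(s)
for n in("top","scene"):
    p,d=bot.read_camera(n);cv2.imwrite(f"pics/{n}0.png",p[:,:,::-1]);print(bot.get_calibration(n))
    import numpy as np; np.save(f"{n}_d.npy",d)
E
```

```text
pics
{'time': 0.0, 'q': array([ 1.31110120e+00,  2.64784817e-01,  1.60536782e+00, -3.46939366e-05,
        1.27367324e+00, -3.68720225e-02]), 'joint_vel': array([-1.10647404e-03, -1.05269058e-04,  8.24183852e-04,  4.86441663e-05,
       -2.65760004e-04,  7.63404912e-04]), 'joint_torque': array([ 2.00985465e-03, -5.15104330e+01, -3.67319047e+01,  1.71629495e-04,
        1.27736694e-02, -5.76924663e-06]), 'tool_pos': array([0.1489814 , 0.65764795, 0.24394397]), 'tcp_rot': array([ 0.17319694,  1.5640049 , -0.17668014]), 'wrist_force': array([-0.32276129, -1.39143489,  0.97383181]), 'torque': array([-0.04583231,  0.02178679,  0.01627652]), 'width': 0.9984081226574972}
{'fx': 490.6379995785756, 'fy': 490.6379995785756, 'cx': 309.4828616711961, 'cy': 197.55722436330302, 'rvec': array([ 2.21516681, -2.15687952,  0.10487516]), 'tvec': array([0.05343857, 0.62738639, 1.26735917])}
{'fx': 402.22594404338344, 'fy': 402.22594404338344, 'cx': 320.6716775391208, 'cy': 204.16083156315932, 'rvec': array([ 1.36063985,  2.23226855, -0.86539966]), 'tvec': array([ 0.20264712, -0.38440694,  1.29319871])}
```

View pics/top0.png

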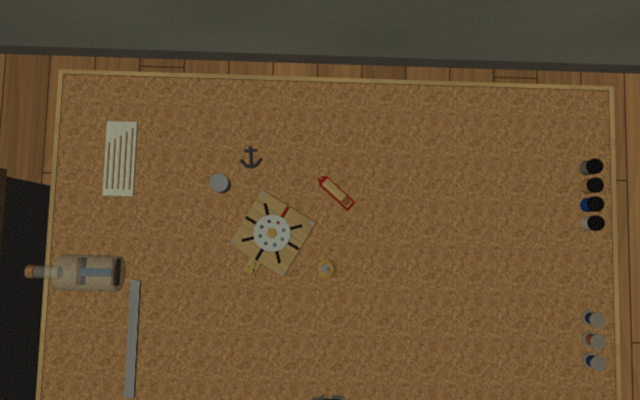

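View pics/scene0.png

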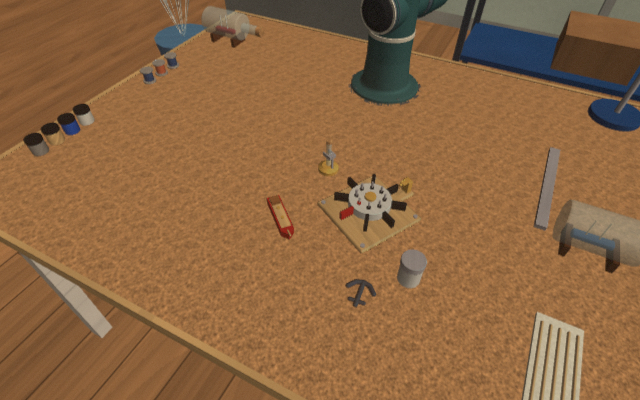

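```bash
cat > h.py <<'E'
import numpy as np,cv2
from workcell import bot
def ray(cal,u,v):
    R=cv2.Rodrigues(np.array(cal['rvec'],float))[0];t=np.array(cal['tvec'],float)
    d=R.T@np.array([(u-cal['cx'])/cal['fx'],(v-cal['cy'])/cal['fy'],1]);return -R.T@t,d
def onplane(cal,u,v,z):
    o,d=ray(cal,u,v);return o+d*(z-o[2])/d[2]
def proj(cal,P):
    K=np.array([[cal['fx'],0,cal['cx']],[0,cal['fy'],cal['cy']],[0,0,1]])
    return cv2.projectPoints(np.array(P,float).reshape(-1,3),np.array(cal['rvec']),np.array(cal['tvec']),K,None)[0].reshape(-1,2)
E
python3 - <<'E'
from h import *
c=bot.get_calibration("top")
print(proj(c,[[0,0,0],[.149,.658,.245],[.4,0,0],[.4,.2,0]]))
print(proj(bot.get_calibration("scene"),[[0,0,0],[.149,.658,.245],[.4,0,0],[.4,.2,0]]))
p=cv2.imread("pics/top0.png")
cr=p[130:300,170:380];cv2.imwrite("pics/topcrop.png",cv2.resize(cr,None,fx=3.8,fy=3.5,interpolation=cv2.INTER_CUBIC)) 
for n,u,v,z in[("hub",272,233,.05),("canister",220,183,.066),("anchor",251,158,.01),("hullbow",320,179,.036),("hullstern",352,207,.036),("vial",326,269,.04),("pointer",251,268,.046)]:
    print(n,onplane(c,u,v,z))
R=cv2.Rodrigues(bot.read_state()['tcp_rot'])[0];print(R)
print(bot.get_calibration("wrist"))
p,d=bot.read_camera("wrist");cv2.imwrite("pics/wrist0.png",p[:,:,::-1])
E
```

```text
[[330.17075666 440.43991184]
 [ 24.40567871 408.27339873]
 [333.57965511 283.92517554]
 [258.03850589 282.04060242]]
[[383.7013795   84.59804289]
 [673.73505551  91.91117707]
 [328.48218593 156.92578174]
 [401.27667934 181.62333778]]
hub [0.52986663 0.16423607 0.05      ]
canister [0.65339815 0.29979695 0.066     ]
anchor [0.72899695 0.22932871 0.01      ]
hullbow [0.67440076 0.04399119 0.036     ]
hullstern [ 0.603146   -0.04138055  0.036     ]
vial [0.4411687  0.02300809 0.04      ]
pointer [0.43925719 0.21523208 0.046     ]
[[-5.32892074e-04  2.20969646e-01  9.75280540e-01]
 [-2.02400993e-03  9.75278442e-01 -2.20970277e-01]
 [-9.99997810e-01 -2.09173081e-03 -7.24733944e-05]]
{'fx': 310.61840858740817, 'fy': 310.61840858740817, 'cx': 318.9766185441503, 'cy': 200.42299633022827, 'rvec': array([-2.26190578, -1.80552201, -0.26857704]), 'tvec': array([-0.67243632, -0.03754295,  0.38003514])}
```

View pics/topcrop.png

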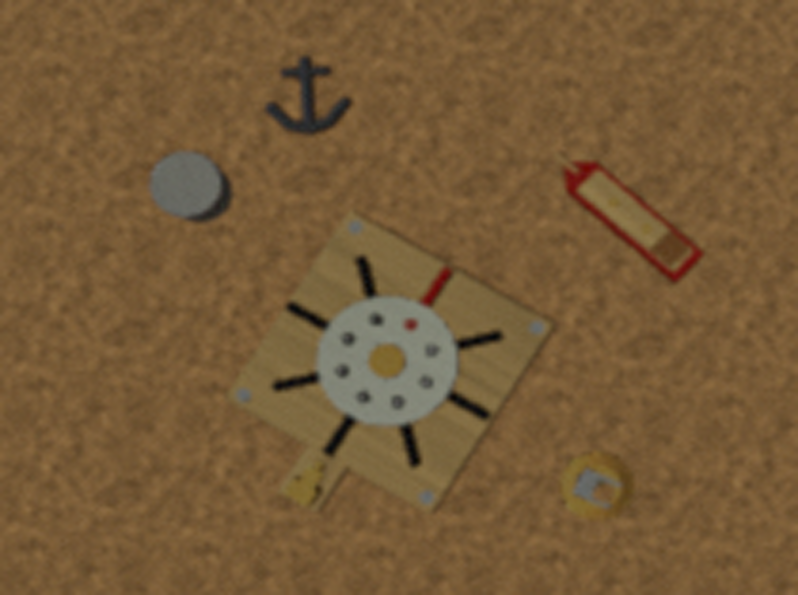

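View pics/wrist0.png

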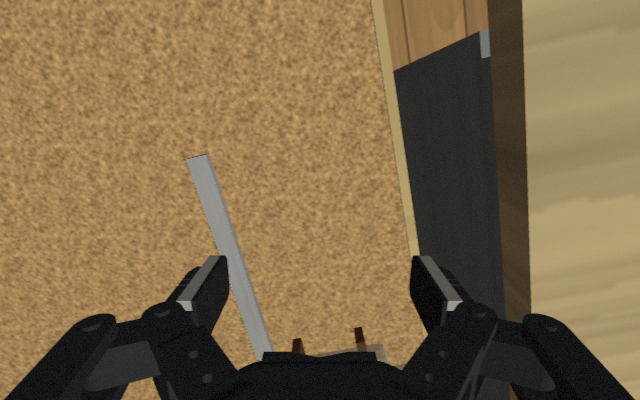

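```bash
cat > m.py <<'E'
from h import *
def measure(p,c,z=.05):
    # p RGB
    hsv=cv2.cvtColor(p,cv2.COLOR_RGB2HSV)
    roi=np.zeros(p.shape[:2],np.uint8);cv2.circle(roi,(272,233),45,255,-1)
    out={}
    m=((hsv[...,1]<60)&(hsv[...,2]>80)).astype(np.uint8)*255&roi
    cn=max(cv2.findContours(m,cv2.RETR_EXTERNAL,cv2.CHAIN_APPROX_NONE)[0],key=cv2.contourArea)
    (u,v),r=cv2.minEnclosingCircle(cv2.convexHull(cn)); e=cv2.fitEllipse(cv2.convexHull(cn))
    W=onplane(c,*e[0],z)
    P=[]
    blk=((hsv[...,2]<50)).astype(np.uint8)*255&roi
    red=((hsv[...,1]>150)&((hsv[...,0]<7)|(hsv[...,0]>172))).astype(np.uint8)*255&roi
    for nm,mk in(("black",blk),("red",red)):
        n,l,st,ce=cv2.connectedComponentsWithStats(mk)
        for i in range(1,n):
            if st[i,4]<8: continue
            q=onplane(c,*ce[i],z)-W
            P.append((nm,int(st[i,4]),round(float(np.degrees(np.arctan2(q[1],q[0]))),1),round(float(np.hypot(q[0],q[1])*1e3),1)))
    return W,e,P
if __name__=="__main__":
    c=bot.get_calibration("top");p,d=bot.read_camera("top")
    W,e,P=measure(p,c);print(W,e);[print(x) for x in P]
E
python3 m.py
python3 - <<'E'
from h import *
c=bot.get_calibration("top")
# bolts at plate corners z=.012, from crop
cs=np.array([onplane(c,170+a/3.8,130+b/3.5,.014) for a,b in((355,228),(537,328),(428,497),(244,396))])
print(cs,cs.mean(0)); print(onplane(c,170+305/3.8,130+485/3.5,.046))
E
```

```text
[0.53038938 0.16577122 0.05      ] ((271.407958984375, 232.7801055908203), (36.72066116333008, 37.04018020629883), 116.34847259521484)
('black', 24, 14.7, 63.3)
('black', 23, 60.1, 62.7)
('black', 23, -74.4, 64.3)
('black', 21, 105.4, 63.6)
('black', 21, -118.9, 62.9)
('black', 25, 151.3, 62.9)
('black', 24, -163.6, 63.7)
('red', 26, -29.5, 63.0)
[[0.62975756 0.19242322 0.014     ]
 [0.55737309 0.06334221 0.014     ]
 [0.42890834 0.13530474 0.014     ]
 [0.50094489 0.26488783 0.014     ]] [0.52924597 0.1639895  0.014     ]
[0.4377617  0.21706074 0.046     ]
```

```bash
python3 -m creep '[{"grip":0,"dp":[2,-6.5,9.5],"rotation":[0.1,0,0]},{"grip":0,"dp":[2,-6.5,9.5],"rotation":[0.2,0,0]},{"grip":0,"dp":[4,-13,19],"rotation":[0.3,0,0]},{"grip":0,"dp":[4,-13,19],"rotation":[0.3,0,0]},{"grip":0,"dp":[4,-13,19],"rotation":[0.3,0,0]}]' 20
python3 - <<'E'
from h import *
s=bot.read_state();R=cv2.Rodrigues(s['tcp_rot'])[0];print(s['tool_pos'],R)
print((R.T@(np.array([.5396,.2357,.15])-s['tool_pos']))*100)
E
```

```text
time: 0.62
tool_pos: [0.2894, 0.5063, 0.2091]
tcp_rot: [0.409, 1.532, -0.409]
wrist_force: [0.3, 1.1, 0.2]
width: 0.302
[0.28944729 0.50628169 0.20911032] [[ 2.04865307e-05  4.98833209e-01  8.66698003e-01]
 [-1.76616143e-04  8.66697992e-01 -4.98833198e-01]
 [-9.99999984e-01 -1.42853497e-04  1.05857632e-04]]
[  5.91632316 -10.97196833  35.17757314]
```

```bash
python3 -m creep '[{"grip":0,"dp":[2,-10.2,32.9],"rotation":[0,0,0]},{"grip":0,"dp":[2,-10.2,32.9],"rotation":[0,0,0]},{"grip":0,"dp":[2,-10.2,32.9],"rotation":[0,0,0]},{"grip":0,"dp":[2,-10.2,32.9],"rotation":[0,0,0]},{"grip":0,"dp":[2,-10.2,32.9],"rotation":[0,0,0]}]';python3 -m creep '[{"grip":0,"dp":[0,0,0],"rotation":[0,0,0]},{"grip":0,"dp":[0,0,0],"rotation":[0,0,0]}]'
python3 - <<'E'
from h import *
s=bot.read_state();R=cv2.Rodrigues(s['tcp_rot'])[0];print(s['tool_pos'])
print((R.T@(np.array([.5396,.2357,.15])-s['tool_pos']))*100)
E
```

```text
time: 1.03
tool_pos: [0.431, 0.3535, 0.1975]
tcp_rot: [0.41, 1.532, -0.409]
wrist_force: [-0.4, 0.6, 0.0]
width: -0.001
time: 1.2
tool_pos: [0.4314, 0.3534, 0.1973]
tcp_rot: [0.413, 1.531, -0.414]
wrist_force: [-0.8, 0.8, 0.5]
width: -0.001
[0.43135068 0.35339804 0.19725199]
[ 4.7223228  -4.71956792 15.27940781]
```

```bash
python3 -m creep '[{"grip":0,"dp":[2.7,-4.7,15.3],"rotation":[0,0,0]},{"grip":0,"dp":[2.7,-4.7,15.3],"rotation":[0,0,0]},{"grip":0,"dp":[2.7,-4.7,15.3],"rotation":[0,0,0]},{"grip":0,"dp":[2.7,-4.7,15.3],"rotation":[0,0,0]},{"grip":0,"dp":[2.7,-4.7,15.3],"rotation":[0,0,0]}]';python3 -m creep '[{"grip":0,"dp":[0,0,0],"rotation":[0,0,0]},{"grip":0,"dp":[0,0,0],"rotation":[0,0,0]}]'
python3 - <<'E'
from h import *
s=bot.read_state();R=cv2.Rodrigues(s['tcp_rot'])[0];print(s['tool_pos'])
print((R.T@(np.array([.5396,.2357,.15])-s['tool_pos']))*100)
for n in("top","scene","wrist"):
    p,d=bot.read_camera(n);cv2.imwrite(f"pics/{n}1.png",p[:,:,::-1])
a=cv2.imread("pics/scene1.png")[60:310,200:480];cv2.imwrite("pics/scene1c.png",cv2.resize(a,None,fx=2.4,fy=2.4))
E
```

```text
time: 1.62
tool_pos: [0.5417, 0.2351, 0.1693]
tcp_rot: [0.41, 1.53, -0.413]
wrist_force: [-0.1, 0.7, -0.0]
width: 0.003
time: 1.78
tool_pos: [0.5384, 0.2394, 0.1704]
tcp_rot: [0.41, 1.533, -0.409]
wrist_force: [0.7, -0.0, 0.2]
width: 0.003
[0.53841401 0.23938723 0.1703637 ]
[ 2.03604599 -0.26026832  0.28914322]
```

View pics/scene1c.png

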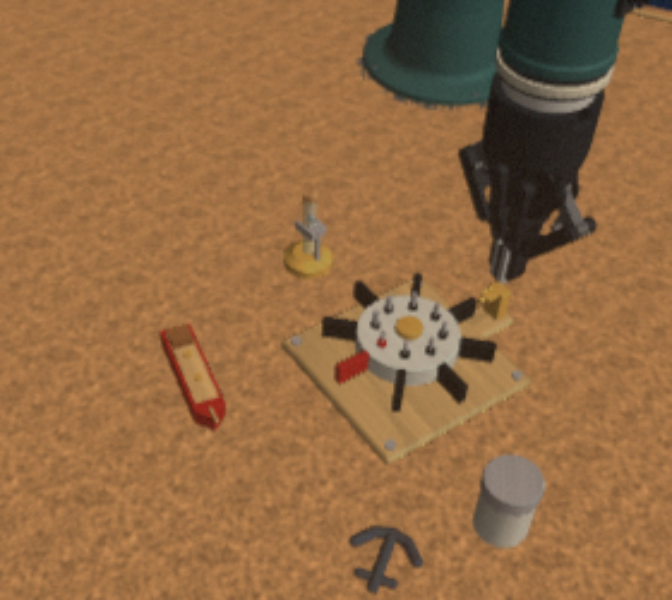

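View pics/wrist1.png

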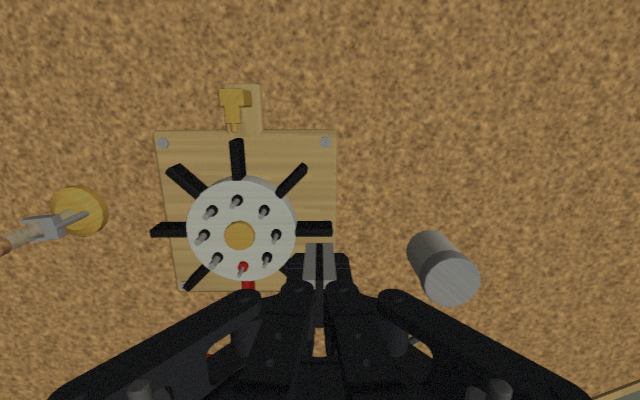

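View pics/top1.png

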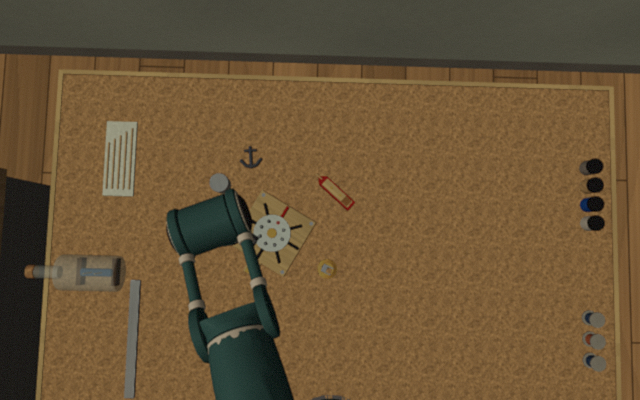

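```bash
python3 -m creep '[{"grip":0,"dp":[4,0,0],"rotation":[0,0,0]},{"grip":0,"dp":[6,0,0],"rotation":[0,0,0]},{"grip":0,"dp":[6,0,0],"rotation":[0,0,0]},{"grip":0,"dp":[6,0,0],"rotation":[0,0,0]},{"grip":0,"dp":[6,0,0],"rotation":[0,0,0]}]'
python3 - <<'E'
from h import *
s=bot.read_state();R=cv2.Rodrigues(s['tcp_rot'])[0];print(s['tool_pos'])
print((R.T@(np.array([.5396,.2357,.05])-s['tool_pos']))*100)
for n in("scene","wrist"):
    p,d=bot.read_camera(n);cv2.imwrite(f"pics/{n}2.png",p[:,:,::-1])
a=cv2.imread("pics/scene2.png")[60:310,200:480];cv2.imwrite("pics/scene2c.png",cv2.resize(a,None,fx=2.4,fy=2.4))
E
```

```text
time: 2.35
tool_pos: [0.5397, 0.2393, 0.112]
tcp_rot: [0.41, 1.53, -0.408]
wrist_force: [0.4, 0.2, -0.3]
width: -0.001
[0.5396953  0.23928324 0.11199665]
[ 6.19935483 -0.32517395  0.16308075]
```

View pics/scene2c.png

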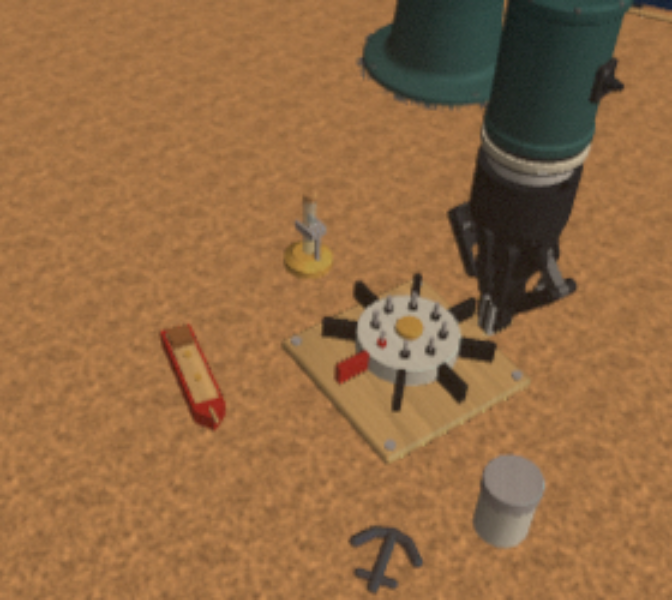

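View pics/wrist2.png

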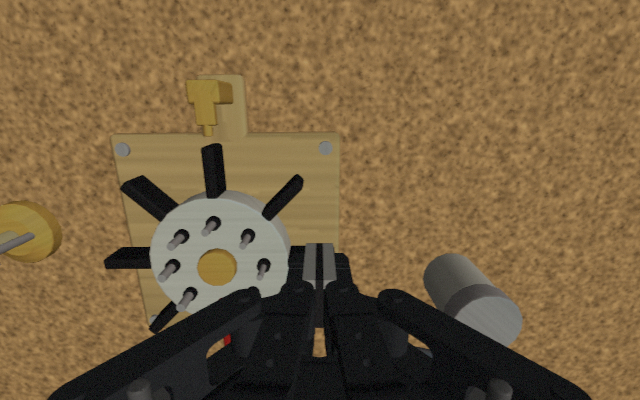

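Run:
```python
from h import *
c=bot.get_calibration("wrist");s=bot.read_state();R=cv2.Rodrigues(s['tcp_rot'])[0]
W=np.array([.530,.165,.05])
f=lambda a,r,z:W+np.array([r*np.cos(np.radians(a)),r*np.sin(np.radians(a)),z-.05])
print(proj(c,[W+[0,0,.018],f(105,80,.05)*1,f(150,.08,.05),f(105,.08,.05),f(60,.08,.05), s['tool_pos']+R[:,0]*.014]))
sc=bot.get_calibration("scene");print(proj(sc,[W,s['tool_pos']+R[:,0]*.014]), 'crop',(proj(sc,[W,s['tool_pos']+R[:,0]*.014])-[200,60])*2.4)
```

```text
[[ 210.25693997  275.28582192]
 [-746.8039656  1218.49080287]
 [ 206.46062437  143.63162707]
 [ 300.07284168  181.08009937]
 [ 335.70386045  261.35812391]
 [ 321.30625567  258.7505475 ]]
[[369.93356397 196.69949297]
 [404.02951712 195.63928373]] crop [[407.84055353 328.07878312]
 [489.67084108 325.53428095]]
```

```bash
python3 -m creep '[{"grip":0,"dp":[2,-0.3,0.1],"rotation":[0,0,0]},{"grip":0,"dp":[4,-0.3,0.1],"rotation":[0,0,0]},{"grip":0,"dp":[6.2,-0.3,0.1],"rotation":[0,0,0]},{"grip":0,"dp":[6.2,-0.3,0.1],"rotation":[0,0,0]},{"grip":0,"dp":[6.2,-0.3,0.1],"rotation":[0,0,0]}]'
python3 - <<'E'
from h import *
s=bot.read_state();R=cv2.Rodrigues(s['tcp_rot'])[0];print(s['tool_pos'])
print((R.T@(np.array([.5396,.2357,.05])-s['tool_pos']))*100)
for n in("scene","wrist"):
    p,d=bot.read_camera(n);cv2.imwrite(f"pics/{n}3.png",p[:,:,::-1])
a=cv2.imread("pics/scene3.png")[110:260,300:480];cv2.imwrite("pics/scene3c.png",cv2.resize(a,None,fx=4,fy=4))
E
```

```text
time: 2.87
tool_pos: [0.5383, 0.235, 0.0487]
tcp_rot: [0.409, 1.533, -0.41]
wrist_force: [0.0, -0.1, -0.2]
width: -0.0
[0.53829118 0.23495238 0.04872367]
[-0.12780239  0.13002058  0.07596643]
```

View pics/scene3c.png

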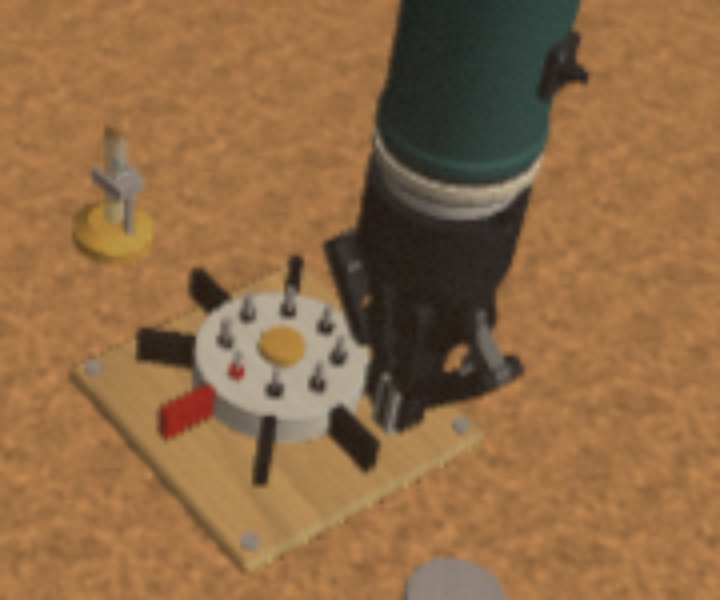

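View pics/wrist3.png

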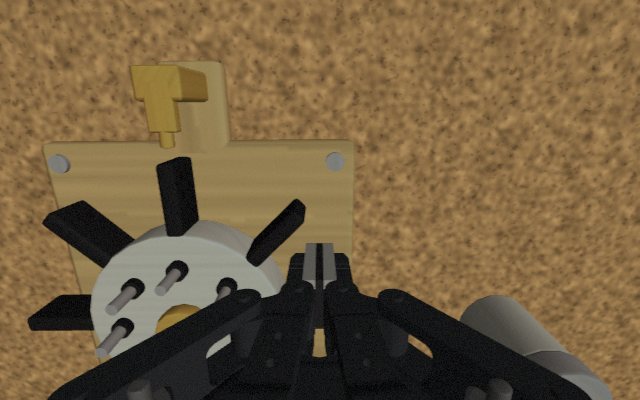

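```bash
python3 -m creep '[{"grip":0,"dp":[0,0,0.5],"rotation":[0,0,0]},{"grip":0,"dp":[0,0,1.0],"rotation":[0,0,0]},{"grip":0,"dp":[0,0,1.4],"rotation":[0,0,0]},{"grip":0,"dp":[0,0,1.8],"rotation":[0,0,0]},{"grip":0,"dp":[0,0,2.2],"rotation":[0,0,0]}]';  python3 -m creep '[{"grip":0,"dp":[0,0,0.4],"rotation":[0,0,0]},{"grip":0,"dp":[0,0,0.8],"rotation":[0,0,0]},{"grip":0,"dp":[0,0,1.1],"rotation":[0,0,0]},{"grip":0,"dp":[0,0,1.4],"rotation":[0,0,0]},{"grip":0,"dp":[0,0,1.4],"rotation":[0,0,0]}]'
python3 - <<'E'
from h import *
s=bot.read_state();print(s['tool_pos'],s['wrist_force'])
for n in("scene",):
    p,d=bot.read_camera(n);cv2.imwrite(f"pics/{n}4.png",p[:,:,::-1])
a=cv2.imread("pics/scene4.png")[110:260,300:480];cv2.imwrite("pics/scene4c.png",cv2.resize(a,None,fx=4,fy=4))
E
```

```text
time: 3.38
tool_pos: [0.5582, 0.2243, 0.0492]
tcp_rot: [0.411, 1.532, -0.409]
wrist_force: [-2.0, 2.1, 2.8]
width: -0.004
time: 3.8
tool_pos: [0.5705, 0.2165, 0.0483]
tcp_rot: [0.41, 1.531, -0.41]
wrist_force: [-0.3, 0.6, -0.5]
width: 0.003
[0.57052165 0.21653504 0.04833993] [-0.28542622  0.61530384 -0.52325359]
```

View pics/scene4c.png

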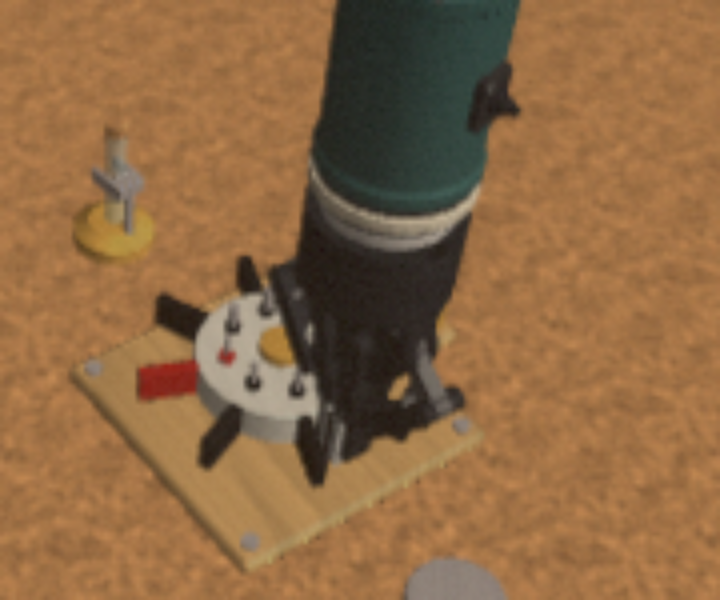

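```bash
python3 -m creep '[{"grip":0,"dp":[0,0,0.2],"rotation":[0,0,0]},{"grip":0,"dp":[0,0,0.4],"rotation":[0,0,0]},{"grip":0,"dp":[0,0,0.5],"rotation":[0,0,0]},{"grip":0,"dp":[0,0,0.5],"rotation":[0,0,0]},{"grip":0,"dp":[0,0,0.5],"rotation":[0,0,0]}]'
python3 - <<'E'
from h import *
s=bot.read_state();print(s['tool_pos'],s['wrist_force'])
for n in("scene",):
    p,d=bot.read_camera(n);cv2.imwrite(f"pics/{n}5.png",p[:,:,::-1])
a=cv2.imread("pics/scene5.png")[110:260,300:480];cv2.imwrite("pics/scene5c.png",cv2.resize(a,None,fx=4,fy=4))
E
```

```text
time: 4.27
tool_pos: [0.5748, 0.2144, 0.0487]
tcp_rot: [0.409, 1.53, -0.409]
wrist_force: [1.7, -1.1, -0.6]
width: 0.003
[0.57481787 0.21436462 0.04871937] [ 1.73556434 -1.08989982 -0.55279078]
```

View pics/scene5c.png

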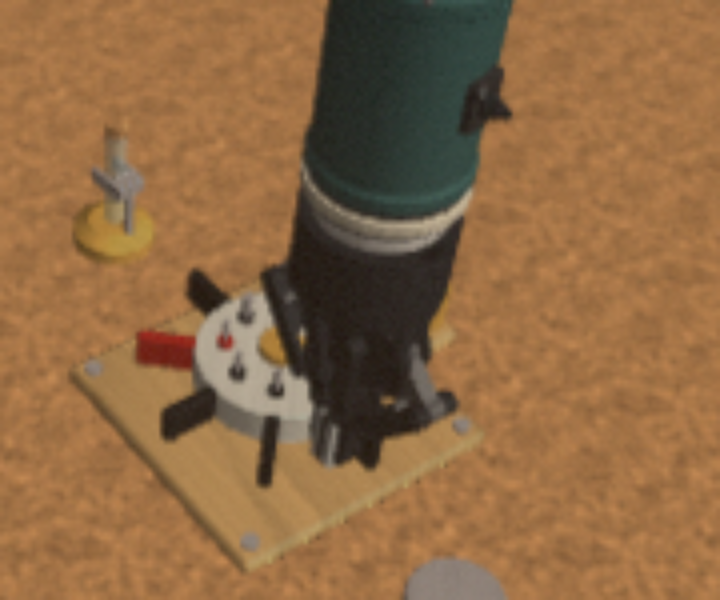

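```bash
python3 -m creep '[{"grip":0,"dp":[0,0,0.5],"rotation":[0,0,0]},{"grip":0,"dp":[0,0,0.7],"rotation":[0,0,0]},{"grip":0,"dp":[-1.5,0,0.7],"rotation":[0,0,0]},{"grip":0,"dp":[-3.5,0,0.7],"rotation":[0,0,0]},{"grip":0,"dp":[-3.5,0,0.7],"rotation":[0,0,0]}]'; python3 -m creep '[{"grip":0,"dp":[0,0,-2.4],"rotation":[0,0,0]},{"grip":0,"dp":[0,0,-4.8],"rotation":[0,0,0]},{"grip":0,"dp":[0,0,-4.8],"rotation":[0,0,0]},{"grip":0,"dp":[0,0,-4.8],"rotation":[0,0,0]}]'
python3 - <<'E'
from h import *
s=bot.read_state();print(s['tool_pos'],s['wrist_force'])
R=cv2.Rodrigues(s['tcp_rot'])[0]
print((R.T@(np.array([.5396,.2357,.05])-s['tool_pos']))*100)
for n in("scene",):
    p,d=bot.read_camera(n);cv2.imwrite(f"pics/{n}6.png",p[:,:,::-1])
a=cv2.imread("pics/scene6.png")[110:260,300:480];cv2.imwrite("pics/scene6c.png",cv2.resize(a,None,fx=4,fy=4))
E
```

```text
time: 4.73
tool_pos: [0.5828, 0.2119, 0.0872]
tcp_rot: [0.412, 1.527, -0.407]
wrist_force: [1.2, 1.2, 1.3]
width: 0.0
time: 5.07
tool_pos: [0.5374, 0.2354, 0.0829]
tcp_rot: [0.408, 1.533, -0.409]
wrist_force: [0.6, -0.1, 0.5]
width: 0.0
[0.53740538 0.23539527 0.0829218 ] [ 0.55612822 -0.07538149  0.54274523]
[3.29194636 0.13832099 0.17747252]
```

View pics/scene6c.png

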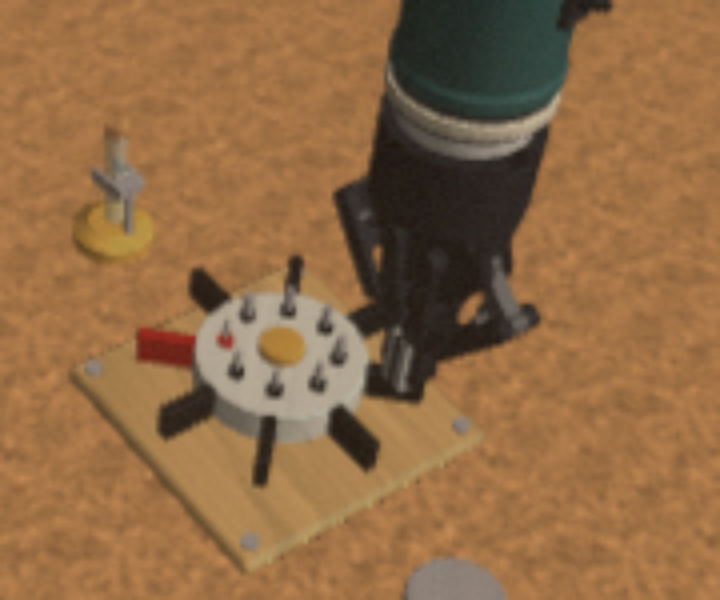

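```bash
python3 -m creep '[{"grip":0,"dp":[1.8,0.1,0.1],"rotation":[0,0,0]},{"grip":0,"dp":[3.4,0.1,0.1],"rotation":[0,0,0]},{"grip":0,"dp":[3.4,0.1,0.1],"rotation":[0,0,0]},{"grip":0,"dp":[3.4,0.1,0.5],"rotation":[0,0,0]},{"grip":0,"dp":[3.4,0.1,1.0],"rotation":[0,0,0]}]';  python3 -m creep '[{"grip":0,"dp":[0,0,0.4],"rotation":[0,0,0]},{"grip":0,"dp":[0,0,0.8],"rotation":[0,0,0]},{"grip":0,"dp":[0,0,1.2],"rotation":[0,0,0]},{"grip":0,"dp":[0,0,1.6],"rotation":[0,0,0]},{"grip":0,"dp":[0,0,2.0],"rotation":[0,0,0]}]'; python3 -m creep '[{"grip":0,"dp":[0,0,0.3],"rotation":[0,0,0]},{"grip":0,"dp":[0,0,0.6],"rotation":[0,0,0]},{"grip":0,"dp":[0,0,0.8],"rotation":[0,0,0]},{"grip":0,"dp":[0,0,1.0],"rotation":[0,0,0]},{"grip":0,"dp":[0,0,1.1],"rotation":[0,0,0]}]';python3 -m creep '[{"grip":0,"dp":[0,0,0],"rotation":[0,0,0]},{"grip":0,"dp":[0,0,0],"rotation":[0,0,0]}]';python3 - <<'E'
from h import *
s=bot.read_state();print(s['tool_pos'],s['wrist_force'])
for n in("scene",):
    p,d=bot.read_camera(n);cv2.imwrite(f"pics/{n}7.png",p[:,:,::-1])
a=cv2.imread("pics/scene7.png")[110:260,300:480];cv2.imwrite("pics/scene7c.png",cv2.resize(a,None,fx=4,fy=4))
E
```

```text
time: 5.53
tool_pos: [0.5486, 0.2307, 0.0499]
tcp_rot: [0.41, 1.531, -0.41]
wrist_force: [-0.9, -0.7, 0.7]
width: -0.0
time: 5.95
tool_pos: [0.5656, 0.2206, 0.05]
tcp_rot: [0.41, 1.531, -0.41]
wrist_force: [-1.0, 0.9, -0.3]
width: -0.001
time: 6.37
tool_pos: [0.5752, 0.2153, 0.0496]
tcp_rot: [0.41, 1.531, -0.41]
wrist_force: [0.3, -0.2, -0.9]
width: 0.001
time: 6.53
tool_pos: [0.5753, 0.2152, 0.0497]
tcp_rot: [0.409, 1.53, -0.409]
wrist_force: [2.1, -2.8, -1.4]
width: 0.003
[0.57529984 0.21521265 0.04966198] [ 2.11861512 -2.76152359 -1.37173777]
```

View pics/scene7c.png

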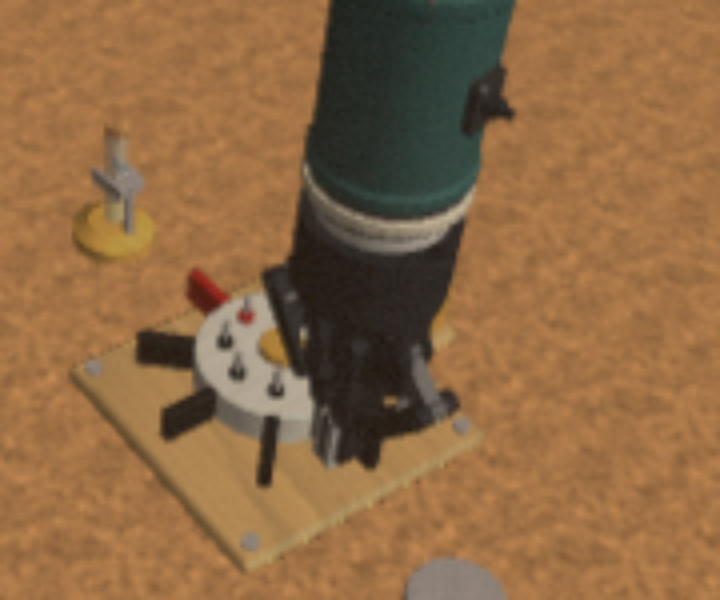

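Same as before: the wheel snapped to −2 clicks. Clear the finger and hold so it rests; then repeat.

```bash
python3 -m creep '[{"grip":0,"dp":[0,0,0.5],"rotation":[0,0,0]},{"grip":0,"dp":[0,0,0.7],"rotation":[0,0,0]},{"grip":0,"dp":[-1.5,0,0.7],"rotation":[0,0,0]},{"grip":0,"dp":[-3.5,0,0.7],"rotation":[0,0,0]},{"grip":0,"dp":[-3.5,0,0.7],"rotation":[0,0,0]}]'; python3 -m creep '[{"grip":0,"dp":[0,0,-2.4],"rotation":[0,0,0]},{"grip":0,"dp":[0,0,-4.8],"rotation":[0,0,0]},{"grip":0,"dp":[0,0,-4.8],"rotation":[0,0,0]},{"grip":0,"dp":[0,0,-4.8],"rotation":[0,0,0]},{"grip":0,"dp":[0,0,-4.8],"rotation":[0,0,0]}]'
python3 - <<'E'
from h import *
s=bot.read_state();print(s['tool_pos'],s['wrist_force'])
R=cv2.Rodrigues(s['tcp_rot'])[0]
print((R.T@(np.array([.5396,.2357,.05])-s['tool_pos']))*100)
for n in("scene",):
    p,d=bot.read_camera(n);cv2.imwrite(f"pics/{n}8.png",p[:,:,::-1])
a=cv2.imread("pics/scene8.png")[110:260,300:480];cv2.imwrite("pics/scene8c.png",cv2.resize(a,None,fx=4,fy=4))
E
```

```text
time: 7.0
tool_pos: [0.5832, 0.2129, 0.0882]
tcp_rot: [0.412, 1.527, -0.407]
wrist_force: [1.0, -0.3, 0.8]
width: 0.0
time: 7.42
tool_pos: [0.5393, 0.2359, 0.0843]
tcp_rot: [0.409, 1.531, -0.409]
wrist_force: [0.4, -0.2, -0.5]
width: -0.0
[0.53932979 0.23592979 0.08433206] [ 0.35486165 -0.19754448 -0.4948666 ]
[ 3.43321736 -0.00676143  0.03363156]
```

View pics/scene8c.png

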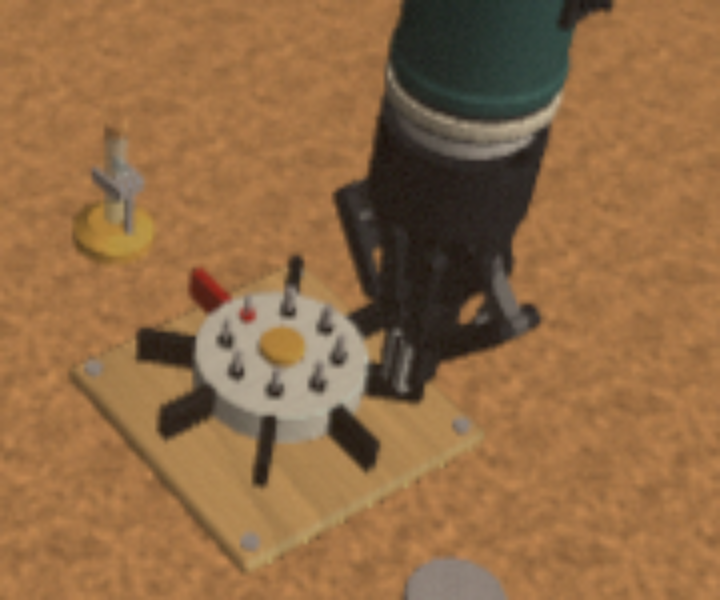

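```bash
python3 -m creep '[{"grip":0,"dp":[1.8,0,0],"rotation":[0,0,0]},{"grip":0,"dp":[3.4,0,0],"rotation":[0,0,0]},{"grip":0,"dp":[3.4,0,0],"rotation":[0,0,0]},{"grip":0,"dp":[3.4,0,0.4],"rotation":[0,0,0]},{"grip":0,"dp":[3.4,0,0.9],"rotation":[0,0,0]}]';  python3 -m creep '[{"grip":0,"dp":[0,0,0.4],"rotation":[0,0,0]},{"grip":0,"dp":[0,0,0.8],"rotation":[0,0,0]},{"grip":0,"dp":[0,0,1.2],"rotation":[0,0,0]},{"grip":0,"dp":[0,0,1.6],"rotation":[0,0,0]},{"grip":0,"dp":[0,0,2.0],"rotation":[0,0,0]}]'; python3 -m creep '[{"grip":0,"dp":[0,0,0.3],"rotation":[0,0,0]},{"grip":0,"dp":[0,0,0.6],"rotation":[0,0,0]},{"grip":0,"dp":[0,0,0.8],"rotation":[0,0,0]},{"grip":0,"dp":[0,0,1.0],"rotation":[0,0,0]},{"grip":0,"dp":[0,0,1.1],"rotation":[0,0,0]}]';python3 -m creep '[{"grip":0,"dp":[0,0,0],"rotation":[0,0,0]},{"grip":0,"dp":[0,0,0],"rotation":[0,0,0]}]';python3 - <<'E'
from h import *
s=bot.read_state();print(s['tool_pos'],s['wrist_force'])
for n in("scene",):
    p,d=bot.read_camera(n);cv2.imwrite(f"pics/{n}9.png",p[:,:,::-1])
a=cv2.imread("pics/scene9.png")[110:260,300:480];cv2.imwrite("pics/scene9c.png",cv2.resize(a,None,fx=4,fy=4))
E
```

```text
time: 7.88
tool_pos: [0.5477, 0.2313, 0.0509]
tcp_rot: [0.41, 1.531, -0.41]
wrist_force: [-0.5, 1.0, 0.4]
width: 0.001
time: 8.3
tool_pos: [0.5648, 0.2212, 0.0511]
tcp_rot: [0.41, 1.531, -0.41]
wrist_force: [-2.0, 0.2, 0.9]
width: 0.001
time: 8.72
tool_pos: [0.5742, 0.2157, 0.0505]
tcp_rot: [0.41, 1.531, -0.41]
wrist_force: [0.0, 0.5, -0.7]
width: -0.005
time: 8.88
tool_pos: [0.5742, 0.2158, 0.0506]
tcp_rot: [0.409, 1.531, -0.409]
wrist_force: [1.2, -2.6, -0.2]
width: 0.003
[0.57417939 0.21582215 0.05062224] [ 1.22975008 -2.55330832 -0.17531742]
```

View pics/scene9c.png

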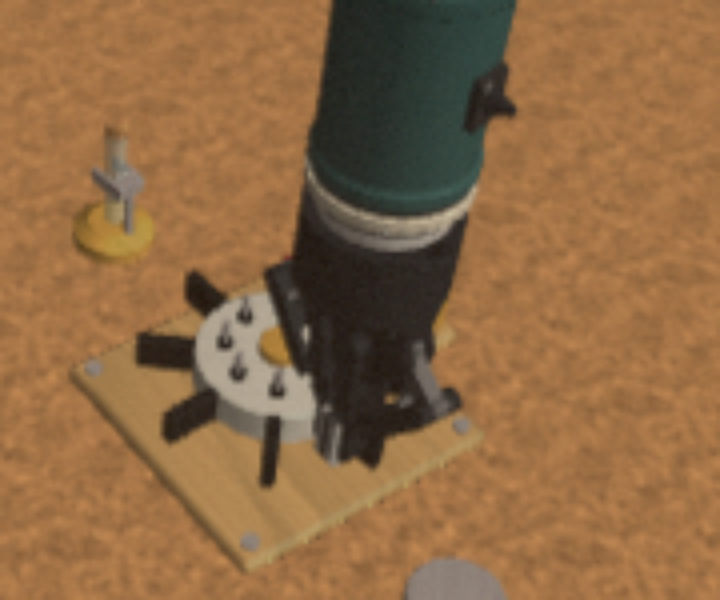

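```bash
python3 -m creep '[{"grip":0,"dp":[0,0,0.5],"rotation":[0,0,0]},{"grip":0,"dp":[0,0,0.7],"rotation":[0,0,0]},{"grip":0,"dp":[-1.5,0,0.7],"rotation":[0,0,0]},{"grip":0,"dp":[-3.5,0,0.7],"rotation":[0,0,0]},{"grip":0,"dp":[-3.5,0,0.7],"rotation":[0,0,0]}]'; python3 -m creep '[{"grip":0,"dp":[0,0,-2.4],"rotation":[0,0,0]},{"grip":0,"dp":[0,0,-4.8],"rotation":[0,0,0]},{"grip":0,"dp":[0,0,-4.8],"rotation":[0,0,0]},{"grip":0,"dp":[0,0,-4.8],"rotation":[0,0,0]},{"grip":0,"dp":[0,0,-4.8],"rotation":[0,0,0]}]'
python3 - <<'E'
from h import *
s=bot.read_state();print(s['tool_pos'],s['wrist_force'])
R=cv2.Rodrigues(s['tcp_rot'])[0]
print((R.T@(np.array([.5396,.2357,.05])-s['tool_pos']))*100)
for n in("scene",):
    p,d=bot.read_camera(n);cv2.imwrite(f"pics/{n}10.png",p[:,:,::-1])
a=cv2.imread("pics/scene10.png")[110:260,300:480];cv2.imwrite("pics/scene10c.png",cv2.resize(a,None,fx=4,fy=4))
E
```

```text
time: 9.35
tool_pos: [0.5825, 0.2133, 0.0893]
tcp_rot: [0.412, 1.527, -0.407]
wrist_force: [1.6, 0.5, 1.3]
width: -0.001
time: 9.77
tool_pos: [0.5385, 0.2364, 0.0854]
tcp_rot: [0.409, 1.531, -0.409]
wrist_force: [-0.1, -0.5, 0.3]
width: 0.002
[0.53847665 0.2364451  0.085356  ] [-0.07439474 -0.53608463  0.26388429]
[ 3.53565266 -0.00912345  0.13309733]
```

View pics/scene10c.png

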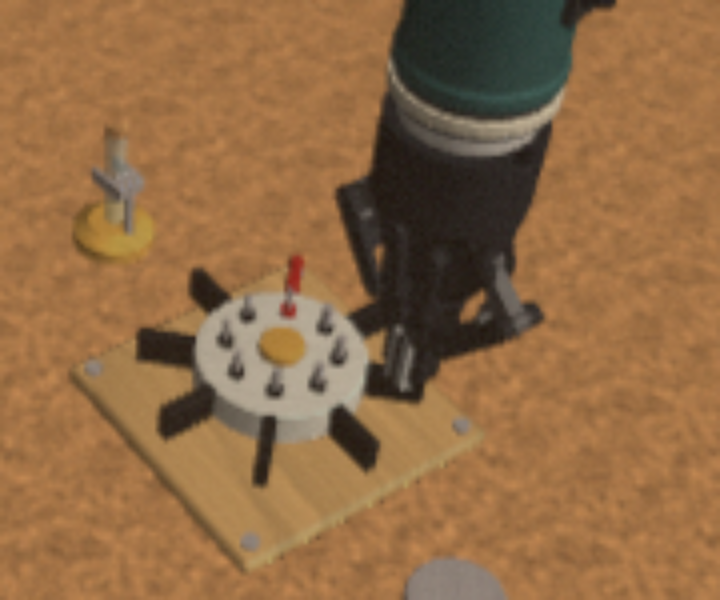

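One click before the pointer, at rest. Last push, same stroke.

```bash
python3 -m creep '[{"grip":0,"dp":[1.8,0,0],"rotation":[0,0,0]},{"grip":0,"dp":[3.5,0,0.1],"rotation":[0,0,0]},{"grip":0,"dp":[3.5,0,0.1],"rotation":[0,0,0]},{"grip":0,"dp":[3.5,0,0.5],"rotation":[0,0,0]},{"grip":0,"dp":[3.5,0,1.0],"rotation":[0,0,0]}]';  python3 -m creep '[{"grip":0,"dp":[0,0,0.4],"rotation":[0,0,0]},{"grip":0,"dp":[0,0,0.8],"rotation":[0,0,0]},{"grip":0,"dp":[0,0,1.2],"rotation":[0,0,0]},{"grip":0,"dp":[0,0,1.6],"rotation":[0,0,0]},{"grip":0,"dp":[0,0,2.0],"rotation":[0,0,0]}]'; python3 -m creep '[{"grip":0,"dp":[0,0,0.3],"rotation":[0,0,0]},{"grip":0,"dp":[0,0,0.6],"rotation":[0,0,0]},{"grip":0,"dp":[0,0,0.8],"rotation":[0,0,0]},{"grip":0,"dp":[0,0,1.0],"rotation":[0,0,0]},{"grip":0,"dp":[0,0,1.1],"rotation":[0,0,0]}]';python3 -m creep '[{"grip":0,"dp":[0,0,0],"rotation":[0,0,0]},{"grip":0,"dp":[0,0,0],"rotation":[0,0,0]}]';python3 - <<'E'
from h import *
s=bot.read_state();print(s['tool_pos'],s['wrist_force'])
for n in("scene",):
    p,d=bot.read_camera(n);cv2.imwrite(f"pics/{n}11.png",p[:,:,::-1])
a=cv2.imread("pics/scene11.png")[110:260,300:480];cv2.imwrite("pics/scene11c.png",cv2.resize(a,None,fx=4,fy=4))
E
```

```text
time: 10.23
tool_pos: [0.5476, 0.2312, 0.0509]
tcp_rot: [0.41, 1.531, -0.41]
wrist_force: [0.9, 0.0, 0.1]
width: -0.004
time: 10.65
tool_pos: [0.5648, 0.2212, 0.0511]
tcp_rot: [0.41, 1.531, -0.41]
wrist_force: [-2.6, 0.5, 1.1]
width: -0.002
time: 11.07
tool_pos: [0.5742, 0.2157, 0.0505]
tcp_rot: [0.41, 1.531, -0.41]
wrist_force: [-0.1, 0.0, 0.6]
width: 0.005
time: 11.23
tool_pos: [0.5742, 0.2158, 0.0506]
tcp_rot: [0.41, 1.531, -0.41]
wrist_force: [1.8, -2.3, -0.8]
width: 0.0
[0.57420083 0.21581268 0.05061637] [ 1.82654502 -2.33264568 -0.78579936]
```

View pics/scene11c.png

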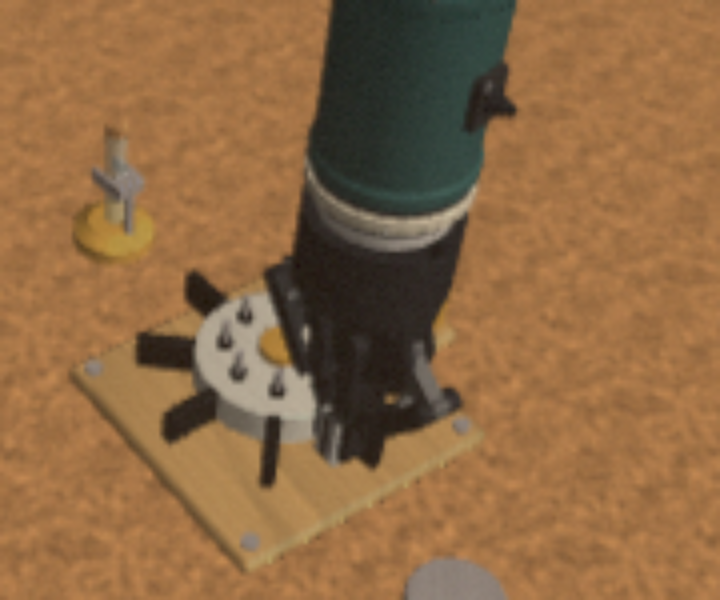

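Snapped. Free the finger, lift, and go high and aside.

```bash
python3 -m creep '[{"grip":0,"dp":[0,0,0.5],"rotation":[0,0,0]},{"grip":0,"dp":[0,0,0.7],"rotation":[0,0,0]},{"grip":0,"dp":[-1.5,0,0.7],"rotation":[0,0,0]},{"grip":0,"dp":[-5,0,0.7],"rotation":[0,0,0]},{"grip":0,"dp":[-8,0,0.7],"rotation":[0,0,0]}]'; python3 -m creep '[{"grip":0,"dp":[-4,4,-4],"rotation":[0,0,0]},{"grip":0,"dp":[-8,8,-8],"rotation":[0,0,0]},{"grip":0,"dp":[-8,12,-12],"rotation":[0,0,0]},{"grip":0,"dp":[-8,14,-14],"rotation":[0,0,0]},{"grip":0,"dp":[-8,14,-14],"rotation":[0,0,0]}]';python3 -m creep '[{"grip":0,"dp":[0,0,0],"rotation":[0,0,0]},{"grip":0,"dp":[0,0,0],"rotation":[0,0,0]},{"grip":0,"dp":[0,0,0],"rotation":[0,0,0]},{"grip":0,"dp":[0,0,0],"rotation":[0,0,0]}]'
python3 - <<'E'
from m import *
s=bot.read_state();print(s['tool_pos'],s['wrist_force'],abs(s['joint_vel']).max())
for n in("scene","top"):
    p,d=bot.read_camera(n);cv2.imwrite(f"pics/{n}12.png",p[:,:,::-1])
W,e,P=measure(p,bot.get_calibration("top"));print(W);[print(x) for x in P]
a=cv2.imread("pics/scene12.png")[110:310,250:480];cv2.imwrite("pics/scene12c.png",cv2.resize(a,None,fx=3,fy=3))
a0=cv2.imread("pics/scene0.png");print([ (cv2.absdiff(a0,cv2.imread("pics/scene12.png"))[y0:y1,x0:x1]).mean().round(1) for x0,y0,x1,y1 in((262,190,300,240),(395,250,430,290),(340,275,380,310),(318,140,342,178))])
E
```

```text
time: 11.7
tool_pos: [0.5786, 0.2121, 0.1301]
tcp_rot: [0.409, 1.535, -0.412]
wrist_force: [0.4, 0.7, 1.0]
width: -0.0
time: 12.12
tool_pos: [0.5305, 0.3969, 0.2104]
tcp_rot: [0.412, 1.531, -0.409]
wrist_force: [1.1, -0.4, -0.4]
width: 0.002
time: 12.45
tool_pos: [0.5305, 0.394, 0.2078]
tcp_rot: [0.409, 1.532, -0.412]
wrist_force: [-0.3, -0.2, -0.3]
width: 0.004
[0.53054232 0.39399094 0.2077733 ] [-0.25001204 -0.2147616  -0.32780604] 0.013779851789415194
[0.53059207 0.16577653 0.05      ]
('black', 23, 14.7, 62.7)
('black', 21, -30.1, 63.3)
('black', 20, 60.0, 64.1)
('black', 21, -74.5, 63.3)
('black', 20, 105.7, 63.7)
('black', 19, -119.1, 63.6)
('black', 23, -163.8, 63.7)
('red', 24, 150.9, 62.8)
[np.float64(4.5), np.float64(4.6), np.float64(4.2), np.float64(4.5)]
```

View pics/scene12c.png

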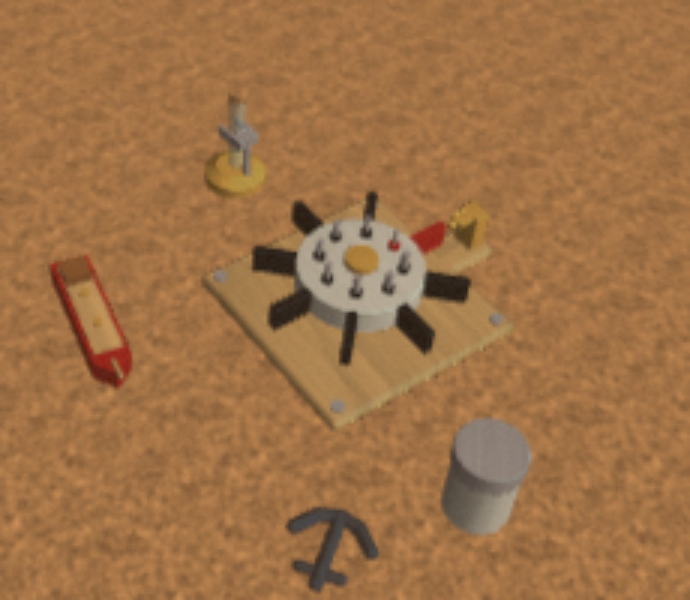

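View pics/top12.png

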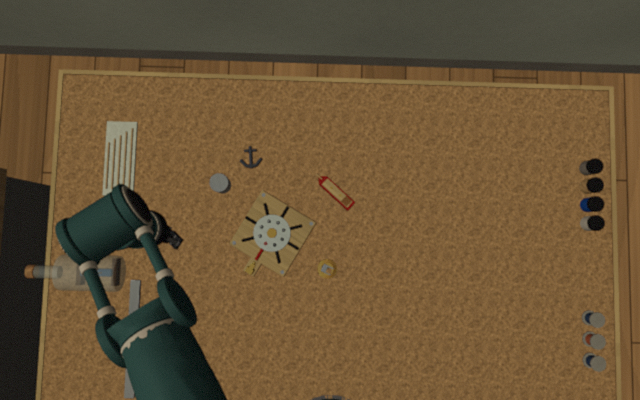

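```bash
python3 -c "
from workcell import bot
print(bot.finish_job())"
```

```text
the job is handed in; nothing more can be done
None
```

The red tooth now rests in its click at the brass pointer, and the job is handed in with the hand clear of everything. The hand-in reports no verdict, so this rests on my own last checks.

- **What I did:** The wheel started four clicks short. I pushed a tooth with the shut fingertips four times, clockwise. After each push I lifted clear and checked in the scene picture that the wheel had come to rest before the next one.
- **Wheel:** The last top picture puts the red tooth at 150.9°. The tooth that stood at the pointer at the start measured 151.3°, so they agree within half a degree.
- **Bystanders:** The hull, canister, anchor and vial clip look unchanged against the first scene picture. I compared the image patches around each one but did not measure their shift in millimetres.
- **Forces and time:** The wrist force I read during the pushes stayed under about 5 N. About 12.5 s had passed at the last reading before hand-in, and the hand was about 20 cm above the desk and well to the side.
- **Disagreement:** In an early wrist-camera picture the hub appeared about 6 mm from where I had computed it. The pushes landed as planned, so I did not follow it up.

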